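# Seat a pipe stub in the V of a marking jig

### The job

Lift the short steel pipe off the worktop, stand it upright on the plywood bed of the marking jig, clear of the two metal jaws, and let go of it. Then push it along the bed into the V between the jaws until it sits centred against both, and keep pressing with about 12 newtons for a second, letting neither jaw take more than about 20. Leave the pipe standing there, up against both jaws, and leave the other things alone.

Things in the scene. Friction and masses are not known exactly. Their poses are not given: they have to be found in the camera images.
- pipe: the short steel pipe: 42 mm outside diameter, 52 mm tall, about 0.25 to 0.5 kg, plain round outside, open at the top, standing upright. Its origin is the centre of its underside; z points up along its axis. A tool that bears down on it while pushing makes it drag on the bed: keep the upward force on the tool small too
- jig: the marking jig, fixed: a waxed plywood bed 150 (x) x 130 (y) mm, top 12 mm above the worktop, carrying two fixed rigid aluminium jaws (jaw_c0 at +y, jaw_c1 at -y): plates 34 mm long, 12 mm thick, 48 mm high above the bed, at 45 degrees either side of the jig's x axis, an upright 90 degree V open towards -x. Origin: centre of the bed's underside; x points into the V (the push direction), z up
- bed_spot (a point): point on the bed's top on its middle line, 38 mm in -x from its centre: stand the pipe here, clear of the jaws; axes as the jig's. The jaws' place is not measured: the centre of the seated pipe is 46 to 62 mm in +x from here, up to 3 mm off the middle line. Push below their top. If the tool feels a sideways force only one jaw bears: ease it that way until the force fades
- oil_vial: small brown dropper bottle, 33 mm wide, 102 mm tall, bystander; origin at the centre of its underside
- food_tin: flat round tin, 86 mm wide, 40 mm tall, bystander; origin at the centre of its underside. It stands at the back, where wall units hang over the worktop (from x about 0.6 m, z 0.46 m up): keep the arm clear of them
- spice_jar: slim jar with a mustard-coloured lid, 42 mm wide, 96 mm tall, bystander; origin at the centre of its underside
Things that resemble listed ones, but are neither listed nor needed, are in the scene too. Several things look just like the pipe: the one meant starts farthest to the robot's right.

How it is judged:
By the outcome, as a careful person would: the job done as asked, in the order asked, and still so for the second after the job is handed in, with the robot touching nothing.
It also fails if it takes over 64 s, if anything falls off the work surface, if the arm or the gripper's body presses on something with over 40 N, if the wrist force passes 120 N, or if a joint passes its speed limit or range.

### The arm

A 6-joint arm with a two-finger parallel gripper is mounted at the origin on a cart in front of the work surface, level with it; the furniture and walls round the work are solid. World frame = base frame: x ahead of the robot, y to its left, z up, the work surface at z = 0. Lengths are in m, angles in rad, forces in N, time in s.
With the tool pointing down it reaches from about 0.3 to 0.85 m from the base axis. Payload 5.4 kg.
Tool frame: the origin (TCP) lies midway between the tips of the shut fingers; the grasp point (between the pads) lies 19 mm behind it; z points along the fingers, y is the line along which they close (so a half turn about z gives the same grasp; the last joint's range is limited). The gripper opens to 85 mm and grips with 20 to 120 N. Pads are 22 mm wide; open, the fingers measure 114 mm over their backs; the gripper's body (76 mm by 85 mm) begins 54 mm behind the grasp point. The pads swing forward as they close: fully open they stand 13 mm farther back than shut.
Start: joints at [1.085, 0.158, 1.597, -0, 1.386, -0.21], TCP at [0.157, 0.553, 0.231] pointing down, gripper open.
Joint ranges: [-2.91, 2.91], [-0.94, 2.29], [0.18, 2.7], [-1.29, 4.43], [0.17, 2.64], [-3, 3]. Speed limits (rad/s): [2.57, 2.57, 3.14, 3.14, 3.14, 3.14].

### API

Orientations are given as a unit quaternion [w, x, y, z].
In Python, from rig import r, cams, order, spotter gives the robot as it stands.
- The arm moves only by the tool send_rows, never from a script. Its argument "targets" is a list of rows, each a list of 6 numbers: the shift along the tool's x, y, z in cm, then the turn, a rotation vector about the tool's x, y, z in rad. In form: [[dx, dy, dz, wx, wy, wz], ...]. A call has 1 to 5 rows; each row shifts and turns the commanded pose from where the row before left it, along the tool's axes as they then stand; what a row does not reach is not made up. A row lasts 1/8 s, in which the tool goes at most 62.5 mm and 10.7 degrees, less where a joint would pass 70% of its speed; a pose out of reach is approached as far as the arm can. A call is refused whole if a number of a shift passes 6.25 or a number of a turn 0.188, either way. A call with a gripper value outside its range is refused whole. "claw" is the opening, from 0 (shut) to 1 (fully open), set as the call begins (left out, the last holds). The fingers move at their own pace and stop on an object; "force" is the grip in N (left out, the last holds). Time passes only in rows, so rows that do not move let the fingers close. It gives the time, the measured TCP pose, the force, the opening and the grip force at its end, in the units of the state.
- r.state(): the state, without advancing time (a new reading comes with each control period).
- cams.get_image(name): name is "scene" or "top" or "wrist"; returns a dict with "image" (400x640x3 uint8, red, green, blue), "depth" (400x640 float32, m along the optical axis (not along the pixel's ray), 0 where there is no reading), "intrinsics" (3x3 intrinsics, pixels), "k1" (the pictures are not rectified: a ray, as slopes to the right and down, at radius r is drawn at 1 + k1 r^2 times it, then the intrinsics apply), "xyz" and "rotation" of the camera in the world; the wrist camera has in their place "hand_eye" (4x4, takes a point from camera to tool coordinates, whose origin is the TCP and whose axes are the flange's). Camera axes: x right, y up, looking along -z (the intrinsics and any distortion apply to the point x, -y, -z); pixel columns grow to the right and rows downward; lengths in m; the calibration is good to about 2 mm. A picture is of the moment at which its call begins: read the wrist's pose just before it.
- order.hand_in(): hands the job in; it is judged then, once.
Trained networks look in the newest picture that a camera, given by its name, has taken for a name from the list of things; names that differ only in an ending like _2 or _b are one class to them, and where a whole thing is asked for, a point or a joint stands for the part that bears it (a point fixed in the world has none). Each returns a list of dicts, best first, with "conf" (0 to 1); they miss things now and then, are a little off and sometimes report something else, mostly with a low value. They report only what shows in the picture. A call takes as long as a camera call. They do not tell look-alikes from the thing itself.
- spotter.silhouettes(camera, thing): "region" (400x640 bool, what is visible of it) and "rect" ([left, top, right, bottom] in pixels, round what is visible of it).
The state is a dict: "clock": time; "joint_pos": joint angles; "qd": joint speeds; "effort": joint torques, N m; "tcp_pos": TCP position; "eef_rot": TCP orientation; "force": force on the tool from outside, world axes, zero at the start; "ft_torque": the same for the moment, N m; "finger_gap": finger opening in m; "finger_force": force on a finger pad.
Only numpy, scipy, OpenCV 4.12 (cv2) and the standard library are available. Lean on these libraries where they do the work, as an engineer would, in place of code of your own. Each camera call takes 0.05 s, during which the arm holds its last target. There are 200 camera calls.

## Working session

There is one attempt and no reset: what is moved stays moved. The work goes in short steps, Python scripts to look and compute and a tool call to move; the robot and the scene stay as the last step left them, time stands still between calls to the robot, and variables do not carry over. Pictures are saved under pics/ and viewed, at most 10 in all, crops included, and the job is handed in when it is done.

Besides the shell and the picture viewer there is one more tool, called after ">>>" as name([rows], argument=value, ...), one row to a line, values as JSON. send_rows: Moves the arm, as the interface text tells. Its arguments: {"type":"object","properties":{"targets":{"type":"array","items":{"type":"array","items":{"type":"number"}}},"claw":{"type":"number"},"force":{"type":"number"}},"required":["targets"]}

```bash
ls; mkdir -p pics; cat > h.py <<'E'
import numpy as np, cv2
from rig import r,cams,order,spotter
from scipy.spatial.transform import Rotation as R
def q2R(q): return R.from_quat([q[1],q[2],q[3],q[0]]).as_matrix()
def cloud(im,st=None):
    K=np.array(im["intrinsics"]);k1=im["k1"];d=im["depth"]
    v,u=np.mgrid[0:400,0:640].astype(float)
    D=np.array([k1,0,0,0,0],float)
    p=cv2.undistortPoints(np.stack([u.ravel(),v.ravel()],1)[:,None],K,D).reshape(400,640,2)
    P=np.dstack([p[...,0]*d,-p[...,1]*d,-d])
    if "hand_eye" in im:
        H=np.array(im["hand_eye"]);P=P@H[:3,:3].T+H[:3,3]
        return P@q2R(st["eef_rot"]).T+np.array(st["tcp_pos"])
    Rm=np.array(im["rotation"]); Rm=Rm if Rm.shape==(3,3) else q2R(Rm)
    return P@Rm.T+np.array(im["xyz"])
def shot(n,f=None):
    st=r.state();im=cams.get_image(n)
    if f: cv2.imwrite("pics/"+f,im["image"][...,::-1])
    return im,cloud(im,st)
E
python3 - <<'E'
from h import *
print(r.state())
for c in ["top","scene"]:
    im,P=shot(c,c+".png")
    print(c,im["xyz"],im["rotation"],im["k1"])
    np.save(c+".npy",P)
    for t in ["pipe","jig","oil_vial","food_tin","spice_jar"]:
        for o in spotter.silhouettes(c,t):
            m=o["region"]&(im["depth"]>0); q=P[m]
            print(t,round(o["conf"],2),np.round(o["rect"]),np.median(q,0).round(3),np.percentile(q,2,0).round(3),np.percentile(q,98,0).round(3))
E
```

```text
pics
{'clock': 0.0, 'joint_pos': array([ 1.08492622e+00,  1.59058266e-01,  1.59826274e+00,  2.77737284e-05,
        1.38620801e+00, -2.10098972e-01]), 'qd': array([-3.60739657e-04, -1.08657740e-04,  4.61905959e-04,  7.33883167e-04,
       -5.38918584e-04, -7.68313694e-06]), 'effort': array([ 2.06633013e-03, -3.96010602e+01, -3.31429732e+01, -2.07722373e-04,
        8.55004764e-03,  4.13268003e-05]), 'tcp_pos': array([0.15628468, 0.55271567, 0.23029646]), 'eef_rot': array([-3.42983781e-04,  1.37451534e-01,  9.90508020e-01, -9.05495675e-04]), 'force': array([ 0.14935969,  0.03148206, -0.17335907]), 'ft_torque': array([-0.04867156,  0.02762602,  0.02348751]), 'finger_force': 0.0, 'finger_gap': 0.0853836542029017}
top [ 0.50159966 -0.01269105  0.88797176] [ 0.70860176  0.02820952 -0.01478967 -0.70488938] -0.08408503465208617
pipe 0.88 [200. 200. 224. 217.] [0.54  0.239 0.026] [ 0.52   0.217 -0.   ] [0.559 0.257 0.054]
pipe 0.81 [342. 208. 364. 228.] [ 0.521 -0.092  0.021] [ 0.501 -0.11   0.016] [ 0.538 -0.071  0.054]
pipe 0.8 [346. 244. 368. 265.] [ 0.433 -0.1    0.02 ] [ 0.416 -0.118  0
[... 925 characters left out ...]
3  0.052]
pipe 0.67 [293. 250. 312. 280.] [ 0.43  -0.109  0.033] [ 0.411 -0.123  0.005] [ 0.449 -0.084  0.052]
pipe 0.55 [338. 267. 360. 298.] [ 0.468 -0.187  0.034] [ 0.449 -0.205  0.008] [ 0.487 -0.167  0.053]
pipe 0.31 [225. 146. 247. 184.] [0.45  0.233 0.062] [0.432 0.222 0.005] [0.475 0.259 0.098]
jig 0.89 [250. 178. 328. 235.] [0.483 0.074 0.011] [0.425 0.014 0.006] [0.571 0.148 0.014]
oil_vial 0.94 [361. 203. 377. 239.] [ 0.594 -0.098  0.051] [ 0.584 -0.108 -0.001] [ 0.614 -0.053  0.098]
food_tin 0.57 [406. 240. 451. 283.] [ 0.629 -0.239  0.036] [ 0.596 -0.274  0.   ] [ 0.679 -0.192  0.04 ]
spice_jar 0.8 [227. 148. 248. 182.] [0.45  0.233 0.062] [0.433 0.222 0.005] [0.475 0.258 0.098]
```

```bash
python3 - <<'E'
import cv2,numpy as np
a=cv2.imread("pics/top.png")[130:280,160:460]; cv2.imwrite("pics/t1.png",cv2.resize(a,(800,400),interpolation=cv2.INTER_CUBIC))
P=np.load("top.npy")
# jig bed: plane points z 9..15mm
m=(np.abs(P[...,2]-.012)<.004)&(P[...,0]>.40)&(P[...,0]<.60)&(P[...,1]>.0)&(P[...,1]<.17)
m=cv2.morphologyEx(m.astype(np.uint8),cv2.MORPH_OPEN,np.ones((3,3)))>0
q=(P[m][:,:2]*1000).astype(np.float32);print(cv2.minAreaRect(q),len(q))
j=P[(P[...,2]>.045)&(P[...,2]<.075)&(P[...,0]>.40)&(P[...,0]<.62)&(P[...,1]>.0)&(P[...,1]<.17)]
print((j*1000).round().astype(int).tolist())
for c,x0 in [("pipe",(.472,-.185))]:
    s=P[(np.hypot(P[...,0]-x0[0],P[...,1]-x0[1])<.035)&(P[...,2]>.045)]
    print(cv2.minEnclosingCircle((s[:,:2]*1000).astype(np.float32)),s[:,:2].mean(0),np.median(s[:,2]))
E
```

```text
((503.1583251953125, 85.40557098388672), (130.01893615722656, 150.47755432128906), 81.7636489868164) 2993
[[550, 88, 58], [548, 90, 62], [548, 88, 59], [548, 86, 59], [549, 85, 46], [546, 92, 59], [546, 90, 59], [545, 88, 61], [546, 86, 59], [546, 83, 60], [546, 70, 60], [546, 67, 62], [546, 66, 57], [543, 97, 57], [543, 94, 60], [543, 92, 60], [543, 90, 59], [543, 88, 59], [543, 85, 61], [543, 83, 59], [543, 81, 57], [543, 72, 59], [543, 70, 61], [543, 68, 59], [543, 65, 59], [544, 64, 51], [541, 99, 61], [541, 97, 60], [541, 94, 59], [541, 93, 57], [541, 90, 59], [541, 88, 60], [541, 85, 62], [541, 83, 62], [541, 81, 58], [542, 80, 46], [541, 74, 59], [541, 72, 60], [541, 70, 58], [541, 68, 60], [541, 65, 61], [541, 63, 60], [539, 101, 58], [539, 99, 58], [539, 96, 61], [539, 94, 60], [539, 92, 60], [539, 89, 63], [539, 87, 61], [539, 85, 61], [539, 84, 57], [539, 74, 60], [539, 72, 59], [539, 69, 63], [539, 68, 59], [539, 65, 58], [539, 63, 61], [539, 61, 62], [536, 106, 60], [536, 103, 61], [537, 101, 58], [537, 99, 60], [537, 96, 61], [537, 94, 61], [537, 92, 60], [537, 90, 60],
[... 1115 characters left out ...]
 [525, 107, 62], [525, 105, 60], [525, 103, 60], [525, 101, 60], [526, 101, 45], [526, 63, 61], [526, 61, 59], [526, 58, 60], [526, 56, 60], [526, 54, 60], [526, 52, 60], [526, 51, 46], [523, 108, 59], [523, 106, 58], [523, 104, 54], [523, 63, 60], [523, 61, 60], [523, 59, 58], [523, 56, 58], [523, 54, 59], [523, 52, 60], [523, 49, 61], [521, 61, 58], [521, 59, 58], [521, 56, 60], [521, 54, 61], [521, 52, 60], [521, 50, 58], [521, 47, 57], [519, 59, 58], [519, 56, 60], [519, 54, 61], [519, 52, 59], [519, 50, 59], [517, 58, 60], [517, 56, 61], [517, 54, 58], [517, 52, 50], [514, 56, 59]]
((471.217041015625, -184.2675323486328), 21.015623092651367) [ 0.47145358 -0.18413858] 0.05107624917577919
```

View pics/t1.png

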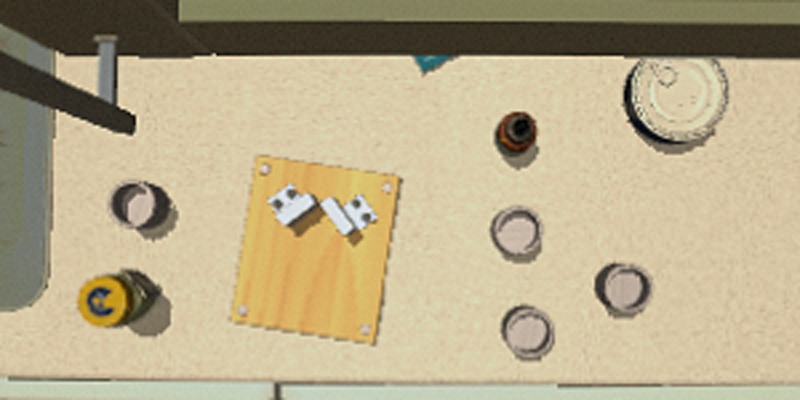

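View pics/scene.png

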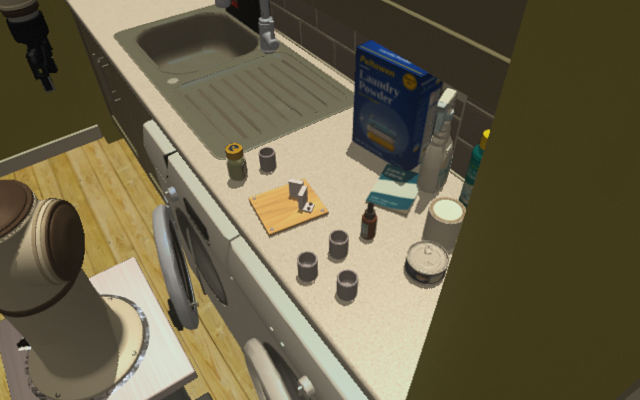

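Candidates for the pipe in the t1 crop are (140,205), (518,230), (527,330) and (623,288). The one farthest right is (623,288), which is top-image pixel (396,236) and world (0.471,-0.184). The jig's V opens toward the robot, and its x axis is at about -8°.

```bash
python3 - <<'E'
import cv2
a=cv2.imread("pics/top.png")[130:330,320:640]; cv2.imwrite("pics/t2.png",cv2.resize(a,(800,500),interpolation=cv2.INTER_CUBIC))
E
```

```text
(no output)
```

View pics/t2.png

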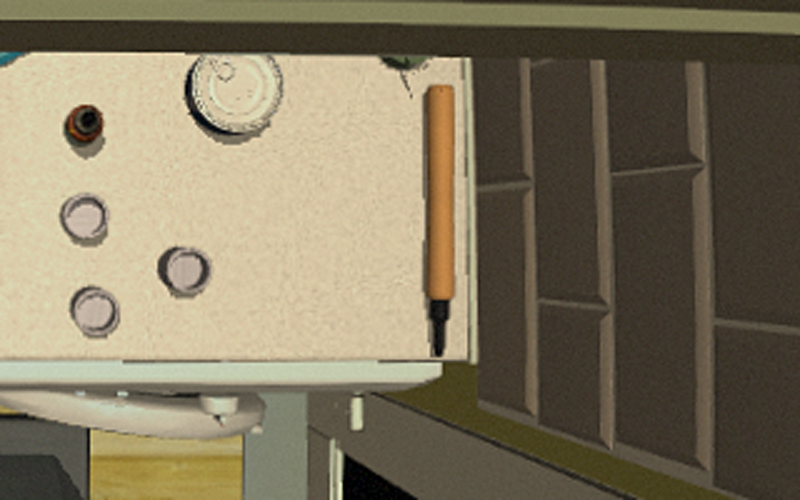

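The close crop shows the pipe at (185,270) with no look-alike farther right, so the choice stands. I'm moving now.

>>> send_rows([
  [-2.5,-3.0,0,0,0,0],
  [-3.6,-4.45,0,0,0,0],
  [-3.6,-4.45,0,0,0,0],
  [-3.6,-4.45,0,0,0,0],
  [-3.6,-4.45,0,0,0,0],
], claw=1, force=40)

```text
clock: 1.23
tcp_pos: [0.263, 0.3055, 0.2315]
eef_rot: [0.001, 0.137, 0.991, 0.0]
force: [0.2, -0.5, 1.0]
finger_gap: 0.0854
finger_force: 0.0
```

>>> send_rows([
  [-3.6,-4.45,0,0,0,0],
  [-3.6,-4.45,0,0,0,0],
  [-3.6,-4.45,0,0,0,0],
  [-3.6,-4.45,0,0,0,0],
  [-3.6,-4.45,0,0,0,0],
])

```text
clock: 1.85
tcp_pos: [0.3758, 0.0421, 0.2317]
eef_rot: [0.001, 0.138, 0.99, 0.0]
force: [0.2, 0.3, 1.2]
finger_gap: 0.0852
finger_force: 0.0
```

>>> send_rows([
  [-3.6,-4.45,0,0,0,0],
  [-3.6,-4.45,0,0,0,0],
  [-3.6,-4.45,0,0,0,-0.066],
  [-3,-3.6,2,0,0,-0.066],
  [0,0,2,0,0,0],
])

```text
clock: 2.48
tcp_pos: [0.4656, -0.1583, 0.1909]
eef_rot: [0.0, 0.073, 0.997, -0.0]
force: [-1.0, 0.9, -0.1]
finger_gap: 0.0852
finger_force: 0.0
```

```bash
cat >> h.py <<'E'
C=np.array([.5032,.0854]);A=np.deg2rad(-8.24);EX=np.array([np.cos(A),np.sin(A)]);EY=np.array([-EX[1],EX[0]])
SPOT=C-.038*EX
def go(xy,z,head=81.76):
    """cm in tool axes to world target + yaw error"""
    s=r.state();M=q2R(s["eef_rot"]);d=np.r_[xy,z]-s["tcp_pos"]
    h=np.degrees(np.arctan2(M[1,1],M[0,1]))
    print("tcp",s["tcp_pos"].round(4),"t",s["clock"],"F",np.round(s["force"],1),"gap",s["finger_gap"])
    print("go cm",(M.T@d*100).round(2),"wz rad",-np.deg2rad(head-h).round(4),"tilt",M[:,2].round(4))
def jigf(p): return (np.asarray(p)[:2]-C)@np.c_[EX,EY]
E
python3 - <<'E'
from h import *
s=r.state();im,P=shot("wrist","w1.png");np.save("w1.npy",P)
for o in spotter.silhouettes("wrist","pipe"):
    q=P[o["region"]&(im["depth"]>0)&(P[...,2]>.045)&(P[...,2]<.06)]
    if len(q)>10: print(o["conf"],o["rect"],cv2.minEnclosingCircle((q[:,:2]*1000).astype(np.float32)),len(q))
go([.4712,-.1843],.1)
E
```

```text
0.68 [268.3, 163.4, 316.8, 218.8] ((469.44317626953125, -184.26754760742188), 21.002389907836914) 676
0.67 [352.7, 110.9, 410.6, 162.1] ((431.64202880859375, -101.56819915771484), 20.79528045654297) 696
tcp [ 0.4632 -0.1551  0.1888] t 2.575 F [-0.7  0.6 -0.2] gap 0.08549460698420175
go cm [-1.26 -2.79  8.87] wz rad -0.0013 tilt [-0.0044  0.0029 -1.    ]
```

>>> send_rows([
  [-1.15,-2.8,0,0,0,0],
  [0,0,4.5,0,0,0],
  [0,0,4.0,0,0,0],
  [0,0,1.5,0,0,0],
  [0,0,0,0,0,0],
])

```text
clock: 3.2
tcp_pos: [0.4719, -0.1843, 0.0916]
eef_rot: [-0.0, 0.072, 0.997, 0.0]
force: [-0.4, 0.5, 1.3]
finger_gap: 0.0853
finger_force: 0.0
```

```bash
python3 - <<'E'
from h import *
im,P=shot("wrist","w2.png")
for o in spotter.silhouettes("wrist","pipe"):
    q=P[o["region"]&(im["depth"]>0)&(P[...,2]>.045)&(P[...,2]<.06)]
    if len(q)>10: print(o["conf"],o["rect"],cv2.minEnclosingCircle((q[:,:2]*1000).astype(np.float32)),len(q))
go([.4703,-.1843],.012)
E
```

```text
0.96 [402.4, 108.1, 499.1, 182.8] ((431.8128662109375, -101.129638671875), 21.33700942993164) 1885
0.74 [426.0, 221.6, 513.2, 306.0] ((517.7492065429688, -92.01007843017578), 21.40364646911621) 1122
0.63 [284.9, 174.9, 357.1, 261.5] ((469.7574768066406, -184.06985473632812), 21.178678512573242) 1562
tcp [ 0.4732 -0.1853  0.0933] t 3.3 F [-0.1 -0.5  0.7] gap 0.0854785377392268
go cm [0.33 0.07 8.13] wz rad 0.0004 tilt [ 0.0027 -0.0019 -1.    ]
```

>>> send_rows([
  [0.2,0.05,3.0,0,0,0],
  [0,0,3.0,0,0,0],
  [0,0,1.5,0,0,0],
  [0,0,0.5,0,0,0],
  [0,0,0,0,0,0],
])

```text
clock: 3.92
tcp_pos: [0.4708, -0.1844, 0.0122]
eef_rot: [0.001, 0.072, 0.997, -0.0]
force: [0.5, 0.4, 0.2]
finger_gap: 0.0851
finger_force: 0.0
```

>>> send_rows([
  [0,0,0,0,0,0],
  [0,0,0,0,0,0],
  [0,0,0,0,0,0],
  [0,0,0,0,0,0],
  [0,0,0,0,0,0],
], claw=0, force=50)

```text
clock: 4.55
tcp_pos: [0.4706, -0.1845, 0.0121]
eef_rot: [0.001, 0.072, 0.997, -0.0]
force: [-0.9, -0.6, 5.9]
finger_gap: 0.0409
finger_force: 50.6
```

>>> send_rows([
  [0,0,0,0,0,0],
  [0,0,0,0,0,0],
])

```text
clock: 4.8
tcp_pos: [0.4706, -0.1845, 0.0121]
eef_rot: [0.001, 0.072, 0.997, -0.001]
force: [-1.5, -0.6, 6.0]
finger_gap: 0.0407
finger_force: 50.6
```

>>> send_rows([
  [0,0,-1.5,0,0,0],
  [0,0,-3.5,0,0,0],
  [0,0,-3.5,0,0,0],
  [0,0,-1.5,0,0,0],
  [0.4,2.2,0,0,0,0],
])

```text
clock: 5.42
tcp_pos: [0.4698, -0.1622, 0.1122]
eef_rot: [0.001, 0.073, 0.997, -0.001]
force: [-0.4, 0.4, -3.7]
finger_gap: 0.0411
finger_force: 51.4
```

>>> send_rows([
  [0.8,5,0,0,0,0],
  [0.8,5,0,0,0,0],
  [0.8,5,0,0,0,0],
  [0.8,5,0,0,0,0],
  [0.8,3,0,0,0,0],
])

```text
clock: 6.05
tcp_pos: [0.4599, 0.0751, 0.1093]
eef_rot: [-0.002, 0.071, 0.997, 0.0]
force: [-0.7, 0.4, -3.6]
finger_gap: 0.0408
finger_force: 51.9
```

>>> send_rows([
  [0,1.5,0,0,0,0],
  [0,0.5,0,0,0,0],
  [0,0,3.0,0,0,0],
  [0,0,2.0,0,0,0],
  [0,0,0,0,0,0],
])

```text
clock: 6.68
tcp_pos: [0.4637, 0.0909, 0.0595]
eef_rot: [-0.002, 0.072, 0.997, -0.0]
force: [0.3, -0.2, -3.9]
finger_gap: 0.0411
finger_force: 51.8
```

```bash
python3 - <<'E'
from h import *
im,P=shot("top","top2.png")
s=r.state();t=s["tcp_pos"]
go(SPOT,.0241)
im,P=shot("wrist","w3.png");np.save("w3.npy",P)
m=(np.abs(P[...,2]-.012)<.004)&(P[...,0]>.40)&(P[...,0]<.62)&(P[...,1]>.0)&(P[...,1]<.17)
j=P[(P[...,2]>.055)&(P[...,2]<.066)&(P[...,0]>.50)&(P[...,0]<.58)&(P[...,1]>.03)&(P[...,1]<.14)]
print(m.sum(),len(j),np.c_[jigf(j[::40])*1000,j[::40,2]*1000].round().astype(int).tolist())
E
```

```text
tcp [0.4649 0.0909 0.0608] t 6.725 F [ 0.1  1.2 -3.5] gap 0.040856963136290114
go cm [-0.07  0.    3.67] wz rad -0.0011 tilt [-2.e-03 -1.e-04 -1.e+00]Traceback (most recent call last):
  File "<stdin>", line 8, in <module>
  File "h.py", line 28, in jigf
    def jigf(p): return (np.asarray(p)[:2]-C)@np.c_[EX,EY]
                         ~~~~~~~~~~~~~~~~~^~
ValueError: operands could not be broadcast together with shapes (2,3) (2,)
```

View pics/w3.png

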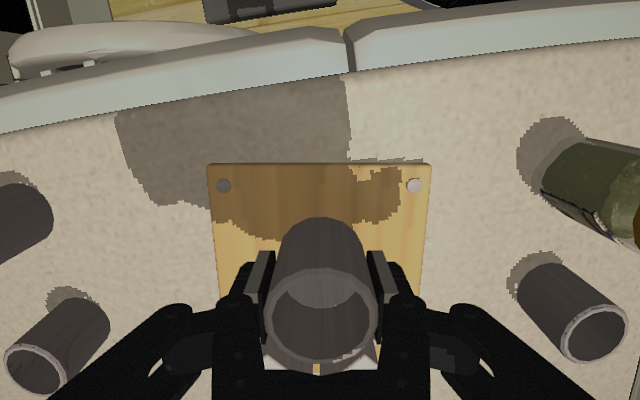

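The pipe hangs upright between the pads (bore at about (320,320)), over the bed, whose edges line up with the picture. Lowering it now.

>>> send_rows([
  [-0.05,0,1.5,0,0,0],
  [0,0,1.3,0,0,0],
  [0,0,0.5,0,0,0],
  [0,0,0.1,0,0,0],
  [0,0,0,0,0,0],
])

```text
clock: 7.4
tcp_pos: [0.4662, 0.0915, 0.0275]
eef_rot: [0.0, 0.072, 0.997, -0.0]
force: [0.4, 0.6, -4.2]
finger_gap: 0.0413
finger_force: 51.8
```

>>> send_rows([
  [0,0,0.1,0,0,0],
  [0,0,0,0,0,0],
])

```text
clock: 7.65
tcp_pos: [0.4661, 0.0915, 0.0265]
eef_rot: [0.0, 0.072, 0.997, -0.0]
force: [-0.0, 0.1, -4.1]
finger_gap: 0.0408
finger_force: 51.8
```

>>> send_rows([
  [0,0,0.1,0,0,0],
  [0,0,0,0,0,0],
])

```text
clock: 7.9
tcp_pos: [0.4659, 0.0915, 0.0253]
eef_rot: [-0.0, 0.072, 0.997, -0.0]
force: [0.2, -0.3, -3.6]
finger_gap: 0.0413
finger_force: 51.8
```

>>> send_rows([
  [0,0,0.1,0,0,0],
  [0,0,0,0,0,0],
])

```text
clock: 8.15
tcp_pos: [0.4659, 0.0915, 0.0242]
eef_rot: [-0.0, 0.072, 0.997, -0.0]
force: [0.2, 0.6, -4.4]
finger_gap: 0.0411
finger_force: 51.8
```

>>> send_rows([
  [0,0,0.05,0,0,0],
  [0,0,0,0,0,0],
])

```text
clock: 8.4
tcp_pos: [0.4662, 0.0915, 0.0241]
eef_rot: [0.0, 0.072, 0.997, -0.0]
force: [-1.3, -0.0, -0.6]
finger_gap: 0.0409
finger_force: 52.0
```

>>> send_rows([
  [0,0,0.03,0,0,0],
  [0,0,0,0,0,0],
])

```text
clock: 8.65
tcp_pos: [0.4663, 0.0915, 0.0241]
eef_rot: [0.0, 0.072, 0.997, -0.0]
force: [-2.7, 0.8, 5.8]
finger_gap: 0.0412
finger_force: 52.3
```

>>> send_rows([
  [0,0,0,0,0,0],
  [0,0,0,0,0,0],
  [0,0,0,0,0,0],
  [0,0,0,0,0,0],
  [0,0,0,0,0,0],
], claw=0.85)

```text
clock: 9.28
tcp_pos: [0.466, 0.0915, 0.0235]
eef_rot: [0.0, 0.072, 0.997, -0.0]
force: [-0.3, 0.3, -0.2]
finger_gap: 0.0727
finger_force: 0.0
```

>>> send_rows([
  [0,0,-2,0,0,0],
  [0,0,-4,0,0,0],
  [0,0,-3,0,0,0],
  [3,0,0,0,0,0],
  [4,0,0,0,0,0],
])

```text
clock: 9.9
tcp_pos: [0.3968, 0.1015, 0.1142]
eef_rot: [0.001, 0.072, 0.997, 0.0]
force: [-0.3, 0.4, 0.4]
finger_gap: 0.0727
finger_force: 0.0
```

>>> send_rows([
  [3,0,0,0,0,0],
  [0,0,0,0,0,0],
  [0,0,0,0,0,0],
], claw=0)

```text
clock: 10.28
tcp_pos: [0.3679, 0.1057, 0.1139]
eef_rot: [0.001, 0.072, 0.997, -0.0]
force: [-0.3, 0.0, 0.4]
finger_gap: 0.0181
finger_force: 0.0
```

```bash
python3 - <<'E'
from h import *
def jf(p): return (np.asarray(p)[:,:2]-C)@np.c_[EX,EY]*1000
im,P=shot("top","top3.png");np.save("top3.npy",P)
cv2.imwrite("pics/t3.png",cv2.resize(im["image"][170:270,220:330,::-1],(660,600),interpolation=cv2.INTER_CUBIC))
for o in spotter.silhouettes("top","pipe"):
    q=P[o["region"]&(P[...,2]>.055)&(P[...,2]<.072)]
    if len(q)>10:
        c,rad=cv2.minEnclosingCircle((q[:,:2]*1000).astype(np.float32)); print(o["conf"],c,rad,jf([np.array(c)/1000]))
# inner faces: jaw tops, jig frame
j=P[(P[...,2]>.054)&(P[...,2]<.066)];f=jf(j);k=(f[:,0]>0)&(f[:,0]<60)&(abs(f[:,1])<50);f=f[k]
# u=(x+y)/√2 , v=(x-y)/√2 ; +y jaw inner face ⟂ (x+y)? face normal to (-1,-1)/√2
for nm,s in(("c0",1),("c1",-1)):
    g=f[(f[:,1]+2)*s>0]; n=(g[:,0]+s*g[:,1])/2**.5; t=(g[:,0]-s*g[:,1])/2**.5
    b=[n[(t>a)&(t<a+3)].min().round(1) for a in range(-30,30,3) if ((t>a)&(t<a+3)).sum()>1]
    print(nm,b)
go(SPOT-.045*EX,.022)
E
```

```text
0.78 (467.5372314453125, 92.5652847290039) 20.973249435424805 [[-36.32152881   1.98012913]]
c0 [np.float64(27.8), np.float64(26.9), np.float64(28.9), np.float64(27.9), np.float64(27.8), np.float64(27.1), np.float64(29.1), np.float64(27.7), np.float64(26.9), np.float64(27.4), np.float64(27.6), np.float64(29.6)]
c1 [np.float64(30.1), np.float64(29.8), np.float64(30.7), np.float64(30.2), np.float64(31.3), np.float64(30.9), np.float64(30.4), np.float64(30.0), np.float64(31.3), np.float64(30.7), np.float64(30.3), np.float64(34.7)]
tcp [0.3681 0.1057 0.1139] t 10.375 F [ 0.2  0.1 -0.1] gap 0.002478742868173578
go cm [-5.36 -0.07  9.19] wz rad -0.0003 tilt [ 1.e-03 -1.e-04 -1.e+00]
```

View pics/t3.png

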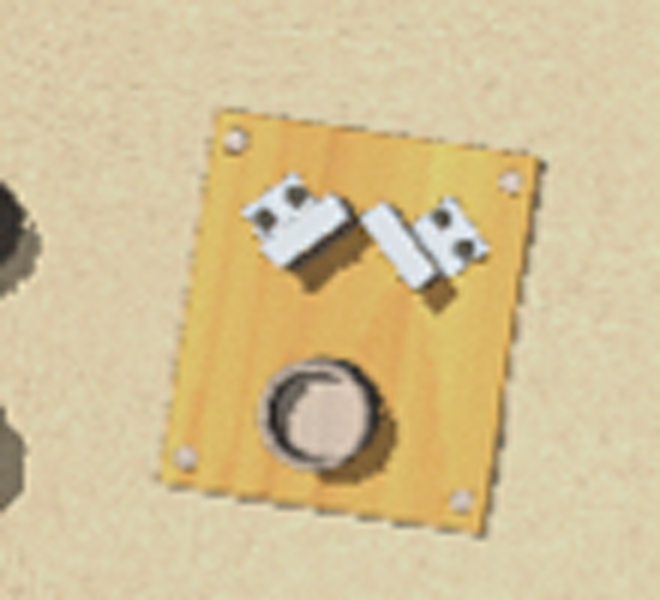

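The pipe stands upright at crop (322,412), clear of the jaws, whose V gap is near (358,210), about 3 mm to -y of the middle line. Next I lower the shut fingers behind it and approach.

>>> send_rows([
  [-4,0,0,0,0,0],
  [0,0,3.5,0,0,0],
  [0,0,3.5,0,0,0],
  [0,0,2.4,0,0,0],
  [0,0,0,0,0,0],
])

```text
clock: 11.0
tcp_pos: [0.4053, 0.1, 0.0178]
eef_rot: [-0.002, 0.072, 0.997, -0.0]
force: [-0.8, 0.4, 0.4]
finger_gap: 0.0001
finger_force: 0.0
```

>>> send_rows([
  [-1,0,0,0,0,0],
  [-0.5,0,0,0,0,0],
  [0,0,0,0,0,0],
])

```text
clock: 11.38
tcp_pos: [0.423, 0.0978, 0.0206]
eef_rot: [0.001, 0.072, 0.997, 0.0]
force: [-0.3, -0.8, -0.2]
finger_gap: -0.0001
finger_force: 0.0
```

```bash
python3 - <<'E'
from h import *
s=r.state(); print(jigf(s["tcp_pos"])*1000,s["force"],s["finger_gap"]); go(SPOT-.032*EX,.020)
E
```

```text
[-81.11482267   0.74924091] [-0.30154361 -0.7694913  -0.21835699] -0.0001223106094361628
tcp [0.423  0.0978 0.0206] t 11.375 F [-0.3 -0.8 -0.2] gap -0.0001223106094361628
go cm [-1.11 -0.07  0.06] wz rad -0.0002 tilt [ 2.5e-03 -1.0e-04 -1.0e+00]
```

>>> send_rows([
  [-0.5,0,0,0,0,0],
  [-0.3,0,0,0,0,0],
  [-0.2,0,0,0,0,0],
  [-0.2,0,0,0,0,0],
  [-0.3,-0.02,0,0,0,0],
])

```text
clock: 12.0
tcp_pos: [0.4358, 0.0957, 0.0193]
eef_rot: [-0.001, 0.072, 0.997, 0.0]
force: [-1.9, 0.6, 1.2]
finger_gap: -0.0001
finger_force: 0.0
```

>>> send_rows([
  [-0.3,-0.03,0,0,0,0],
  [-0.3,-0.03,0,0,0,0],
  [-0.3,-0.03,0,0,0,0],
  [-0.3,-0.03,0,0,0,0],
  [-0.3,-0.03,0,0,0,0],
])

```text
clock: 12.62
tcp_pos: [0.4511, 0.0919, 0.0195]
eef_rot: [-0.0, 0.072, 0.997, -0.0]
force: [-0.9, 0.3, -0.5]
finger_gap: 0.0001
finger_force: 0.0
```

>>> send_rows([
  [-0.3,-0.03,0,0,0,0],
  [-0.3,-0.03,0,0,0,0],
  [-0.3,-0.03,0,0,0,0],
  [-0.2,-0.02,0,0,0,0],
  [-0.1,0,0,0,0,0],
])

```text
clock: 13.25
tcp_pos: [0.4627, 0.0891, 0.0195]
eef_rot: [0.0, 0.072, 0.997, -0.0]
force: [-0.6, 0.1, 0.3]
finger_gap: 0.0002
finger_force: 0.0
```

```bash
python3 - <<'E'
from h import *
s=r.state(); print(jigf(s["tcp_pos"])*1000,s["force"],s["clock"],s["tcp_pos"]); 
im,P=shot("top","top4.png")
for o in spotter.silhouettes("top","pipe"):
    q=P[o["region"]&(P[...,2]>.055)&(P[...,2]<.070)]
    if len(q)>10:
        c,rad=cv2.minEnclosingCircle((q[:,:2]*1000).astype(np.float32)); print(o["conf"],c,rad,jigf(np.array(c)/1000)*1000)
E
```

```text
[-40.5898755   -2.09769232] [-0.55337363  0.12555837  0.30047659] 13.25 [0.46272852 0.0891413  0.0195108 ]
```

>>> send_rows([
  [-0.3,-0.03,0,0,0,0],
  [-0.3,-0.03,0,0,0,0],
  [-0.3,-0.03,0,0,0,0],
  [-0.2,-0.02,0,0,0,0],
  [-0.1,0,0,0,0,0],
])

```text
clock: 13.98
tcp_pos: [0.4744, 0.0863, 0.0195]
eef_rot: [-0.0, 0.072, 0.997, -0.0]
force: [-1.6, 0.4, 0.2]
finger_gap: -0.0001
finger_force: 0.0
```

>>> send_rows([
  [-0.1,0,0,0,0,0],
  [-0.1,0,0,0,0,0],
])

```text
clock: 14.22
tcp_pos: [0.4763, 0.0861, 0.0195]
eef_rot: [-0.0, 0.072, 0.997, -0.0]
force: [-1.5, -0.1, -0.3]
finger_gap: -0.0001
finger_force: 0.0
```

```bash
cat > look.py <<'E'
from h import *
s=r.state(); f=s["force"]; print("tcp",jigf(s["tcp_pos"])*1000,s["tcp_pos"][2],"Fjig",f[:2]@np.c_[EX,EY],f[2],s["clock"]) 
import sys
if len(sys.argv)>1:
    im,P=shot("top",sys.argv[1]+".png")
    cv2.imwrite("pics/"+sys.argv[1]+"c.png",cv2.resize(im["image"][170:270,220:330,::-1],(660,600),interpolation=cv2.INTER_CUBIC))
E
python3 look.py t5
```

```text
tcp [-26.753532   -3.1849403] 0.01948416983496665 Fjig [-1.51186445 -0.30509133] -0.3231613225693023 14.225
```

View pics/t5c.png

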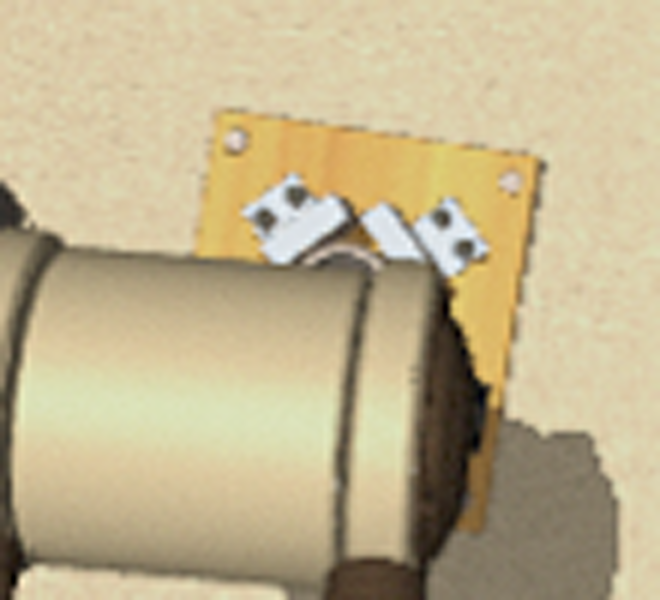

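The wrist hides most of the pipe. Its far rim shows at (345,255), just entering the V and slightly nearer the +y jaw. I'm continuing in small steps.

>>> send_rows([
  [-0.1,0,0,0,0,0],
  [-0.05,0,0,0,0,0],
])

```text
clock: 14.52
tcp_pos: [0.4778, 0.0859, 0.0195]
eef_rot: [0.0, 0.072, 0.997, 0.0]
force: [-1.7, -0.0, 0.5]
finger_gap: -0.0
finger_force: 0.0
```

>>> send_rows([
  [-0.05,0,0,0,0,0],
  [-0.05,0,0,0,0,0],
])

```text
clock: 14.78
tcp_pos: [0.4786, 0.0858, 0.0195]
eef_rot: [-0.0, 0.072, 0.997, 0.0]
force: [-3.3, 1.1, 1.3]
finger_gap: -0.0002
finger_force: 0.0
```

>>> send_rows([
  [-0.05,0,0,0,0,0],
  [-0.05,0,0,0,0,0],
])

```text
clock: 15.02
tcp_pos: [0.4789, 0.0859, 0.0193]
eef_rot: [-0.001, 0.072, 0.997, 0.0]
force: [-6.9, 1.9, 4.5]
finger_gap: 0.0
finger_force: 0.0
```

>>> send_rows([
  [-0.05,0,0,0,0,0],
  [-0.05,0,0,0,0,0],
])

```text
clock: 15.28
tcp_pos: [0.4789, 0.0857, 0.0188]
eef_rot: [-0.002, 0.072, 0.997, 0.0]
force: [-7.3, 1.0, 2.0]
finger_gap: 0.0002
finger_force: 0.0
```

>>> send_rows([
  [-0.05,0,-0.03,0,0,0],
  [0,0,0,0,0,0],
])

```text
clock: 15.52
tcp_pos: [0.4788, 0.0859, 0.0187]
eef_rot: [-0.003, 0.072, 0.997, 0.0]
force: [-6.6, 1.9, 1.2]
finger_gap: 0.0
finger_force: 0.0
```

```bash
python3 look.py
```

```text
tcp [-24.20865167  -3.01318996] 0.018705668763844607 Fjig [-6.78603239  0.89741906] 1.182965532665293 15.525
```

>>> send_rows([
  [-0.05,0.05,0,0,0,0],
  [0,0,0,0,0,0],
])

```text
clock: 15.78
tcp_pos: [0.4789, 0.086, 0.0187]
eef_rot: [-0.003, 0.072, 0.997, -0.0]
force: [-8.8, 0.3, 3.2]
finger_gap: -0.0003
finger_force: 0.0
```

```bash
python3 look.py; python3 -c "
from rig import r,cams
import numpy as np
for i in range(4):
    cams.get_image('top'); s=r.state(); print(s['force'].round(2),s['ft_torque'].round(2),s['tcp_pos'].round(5))"
```

```text
tcp [-24.17177893  -2.91005322] 0.018651310756552998 Fjig [-8.73491787 -1.00151637] 3.2022844975730433 15.775
[-10.44  -0.82   3.88] [ 0.01  1.21 -0.02] [0.47886 0.086   0.01865]
[-9.63  0.59  3.  ] [0.02 1.18 0.01] [0.47884 0.086   0.01865]
[-10.26   1.06   3.01] [ 0.06  1.11 -0.01] [0.47886 0.08599 0.01864]
[-9.75  0.12  2.96] [0.03 1.16 0.02] [0.47881 0.086   0.01861]
```

>>> send_rows([
  [-0.03,-0.04,-0.04,0,0,0],
  [0,0,0,0,0,0],
])

```text
clock: 16.23
tcp_pos: [0.4788, 0.0859, 0.0188]
eef_rot: [-0.003, 0.072, 0.997, 0.0]
force: [-8.7, 1.6, 0.8]
finger_gap: 0.0001
finger_force: 0.0
```

```bash
cat > f.py <<'E'
from h import *
F=[]
for i in range(3):
    cams.get_image('top'); s=r.state(); F.append(s['force'])
F=np.array(F); m=F.mean(0); print(F.round(1).tolist(),"Fjig",m[:2]@np.c_[EX,EY],m[2],jigf(s["tcp_pos"])*1000,s["tcp_pos"][2],s["clock"])
E
python3 f.py
```

```text
[[-9.1, 2.7, 1.5], [-8.8, 1.7, 1.5], [-9.0, 1.1, 0.2]] Fjig [-9.15201863  0.53800199] 1.0830518430369585 [-24.1994058   -2.99961632] 0.01874828974133436 16.375
```

>>> send_rows([
  [-0.03,0.01,0,0,0,0],
  [-0.03,0,-0.01,0,0,0],
  [0,0,0,0,0,0],
])

```text
clock: 16.75
tcp_pos: [0.4788, 0.0859, 0.0187]
eef_rot: [-0.004, 0.072, 0.997, 0.0]
force: [-10.5, 2.7, 2.9]
finger_gap: -0.0004
finger_force: 0.0
```

```bash
python3 f.py
```

```text
[[-10.9, 2.3, 1.9], [-10.9, 2.3, 2.9], [-10.1, 1.4, 3.3]] Fjig [-10.8117033    0.44450028] 2.6968267034714315 [-24.17691731  -2.96657927] 0.018731515531092917 16.9
```

>>> send_rows([
  [-0.04,0.01,-0.03,0,0,0],
  [0,0,0,0,0,0],
])

```text
clock: 17.15
tcp_pos: [0.4788, 0.0859, 0.0188]
eef_rot: [-0.005, 0.072, 0.997, 0.0]
force: [-11.3, 2.4, 1.6]
finger_gap: 0.0001
finger_force: 0.0
```

```bash
python3 f.py
```

```text
[[-11.0, 1.4, 2.3], [-11.2, 1.8, 1.5], [-10.6, 1.8, 1.7]] Fjig [-11.06557448   0.04413194] 1.8252914093902322 [-24.20478759  -2.95245578] 0.018769220991394046 17.3
```

```bash
python3 -c "
from h import *
s=r.state();print(q2R(s['eef_rot']).round(4).tolist(),s['ft_torque'],s['force'])
print(s['joint_pos'])"
```

```text
[[-0.9897, 0.1428, -0.0093], [0.1428, 0.9898, 0.0007], [0.0093, -0.0006, -1.0]] [ 0.18841911  1.43185029 -0.02250448] [-10.58019024   1.76309896   1.67559202]
[-7.14469299e-02  2.29078600e-01  1.98487736e+00  3.67356146e-05
  9.36933922e-01 -1.49898517e+00]
```

>>> send_rows([
  [0,0,0,0,-0.012,0],
  [0,0,0,0,0,0],
])

```text
clock: 17.55
tcp_pos: [0.4794, 0.0859, 0.0188]
eef_rot: [0.002, 0.072, 0.997, -0.0]
force: [-8.2, 1.4, -0.9]
finger_gap: 0.0001
finger_force: 0.0
```

```bash
echo 'print(q2R(s["eef_rot"])[:,2].round(4),s["ft_torque"])' >> f.py; python3 f.py
```

```text
[[-8.3, 1.9, -0.8], [-8.9, 1.5, 0.1], [-9.3, 1.9, 0.1]] Fjig [-9.0116744   0.48281076] -0.21954152226936988 [-23.64158528  -2.96856586] 0.018755970140387577 17.7
[ 0.004  -0.0011 -1.    ] [0.20043125 1.16614081 0.04452845]
```

>>> send_rows([
  [-0.02,0,0,0,-0.012,0],
  [0,0,0,0,0,0],
])

```text
clock: 17.95
tcp_pos: [0.4799, 0.0858, 0.0188]
eef_rot: [0.009, 0.072, 0.997, -0.001]
force: [-7.9, 0.7, -1.0]
finger_gap: -0.0001
finger_force: 0.0
```

```bash
python3 f.py
```

```text
[[-8.1, 0.1, -1.8], [-7.5, 0.9, -0.5], [-7.5, 0.6, -0.7]] Fjig [-7.7084993  -0.59418921] -0.9919881413541692 [-23.09832117  -2.96917017] 0.01884419160554862 18.1
[ 0.0166 -0.0029 -0.9999] [0.17677124 1.08860181 0.0744923 ]
```

The contact pivots about the pipe's rim, so the wider knuckle of the finger is bearing at the top. I'll back off, raise the tool 13 mm so that the narrow pads bear lower on the pipe, and push again.

>>> send_rows([
  [0.2,0,0,0,0,0],
  [0.3,0,0,0,0,0],
  [0,0,-0.6,0,0,0],
  [0,0,-0.7,0,0,0],
  [0,0,0,0,0,0],
])

```text
clock: 18.73
tcp_pos: [0.4794, 0.086, 0.0348]
eef_rot: [0.013, 0.072, 0.997, -0.001]
force: [-0.4, 0.3, -0.7]
finger_gap: -0.0003
finger_force: 0.0
```

```bash
python3 f.py; python3 look.py t6; python3 -c "
from h import *
im,P=shot('wrist','w6.png')"
```

```text
[[-0.2, -1.0, 0.2], [-0.2, -0.2, -0.1], [-0.2, 0.3, 0.4]] Fjig [-0.14693811 -0.33834006] 0.1357393824966268 [-24.89658312  -2.90858581] 0.03357389660398806 18.875
[ 0.0241 -0.0035 -0.9997] [ 0.00210238 -0.02411327  0.11607369]
tcp [-24.89658312  -2.90858581] 0.03357389660398806 Fjig [-0.2030399   0.23170401] 0.38040987538832105 18.875
```

View pics/w6.png

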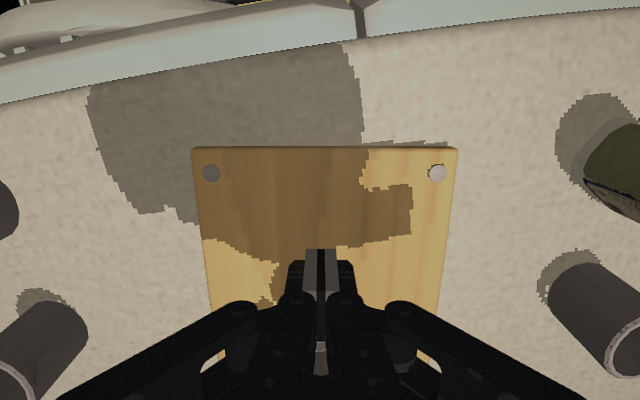

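The wrist view shows the shut fingertips at about (320,255) above clear bed; the pipe is hidden behind them. I'm pushing again at the new height.

>>> send_rows([
  [-0.1,0,0,0,0,0],
  [-0.1,0,0,0,0,0],
  [-0.05,0,0,0,0,0],
  [0,0,0,0,0,0],
])

```text
clock: 19.48
tcp_pos: [0.4802, 0.0858, 0.0334]
eef_rot: [0.012, 0.072, 0.997, -0.001]
force: [-1.3, 0.4, 1.3]
finger_gap: -0.0001
finger_force: 0.6
```

>>> send_rows([
  [-0.05,0,0,0,0,0],
  [-0.05,0,0,0,0,0],
  [0,0,0,0,0,0],
])

```text
clock: 19.85
tcp_pos: [0.4805, 0.0857, 0.0333]
eef_rot: [0.011, 0.072, 0.997, -0.001]
force: [-5.6, -0.4, 3.4]
finger_gap: 0.0002
finger_force: 2.5
```

>>> send_rows([
  [-0.05,0,0,0,0,0],
  [-0.05,0,0,0,0,0],
  [0,0,0,0,0,0],
])

```text
clock: 20.23
tcp_pos: [0.4806, 0.0858, 0.0332]
eef_rot: [0.01, 0.072, 0.997, -0.001]
force: [-8.0, 1.3, 7.0]
finger_gap: 0.0004
finger_force: 4.1
```

```bash
python3 f.py
```

```text
[[-8.5, 1.0, 7.2], [-7.9, 0.3, 6.7], [-8.2, 1.2, 5.9]] Fjig [-8.24443063 -0.35629222] 6.6112479778292625 [-22.39732065  -2.86349576] 0.033242226036336406 20.375
[ 0.0193 -0.0031 -0.9998] [0.05893891 1.23510397 0.02351785]
```

>>> send_rows([
  [0,0,-0.06,0,0,0],
  [0,0,-0.04,0,0,0],
  [0,0,0,0,0,0],
])

```text
clock: 20.75
tcp_pos: [0.4806, 0.0857, 0.0334]
eef_rot: [0.01, 0.072, 0.997, -0.001]
force: [-4.5, 1.6, -2.5]
finger_gap: 0.0002
finger_force: 2.8
```

```bash
python3 f.py
```

```text
[[-5.9, 0.2, -2.2], [-4.4, 0.2, -2.4], [-5.9, 0.0, -1.7]] Fjig [-5.36539426 -0.61360881] -2.0917762098736064 [-22.43345165  -2.8989995 ] 0.03346565771220372 20.9
[ 0.0197 -0.003  -0.9998] [ 0.12907514  1.00293857 -0.0328326 ]
```

>>> send_rows([
  [-0.05,0,0,0,0,0],
  [-0.05,0,-0.02,0,0,0],
  [0,0,0,0,0,0],
])

```text
clock: 21.28
tcp_pos: [0.4806, 0.0857, 0.0334]
eef_rot: [0.009, 0.072, 0.997, -0.001]
force: [-7.9, 2.0, -0.1]
finger_gap: -0.0004
finger_force: 4.2
```

```bash
python3 f.py
```

```text
[[-8.6, 1.0, -0.5], [-7.6, 1.7, 0.7], [-8.9, 0.2, -0.5]] Fjig [-8.39070032 -0.23990111] -0.10917919570108199 [-22.3986402   -2.92099986] 0.03339991310565961 21.425
[ 0.0174 -0.0029 -0.9998] [ 0.25469006  1.3896491  -0.0783758 ]
```

>>> send_rows([
  [-0.04,0,-0.02,0,0,0],
  [-0.04,0,-0.02,0,0,0],
  [-0.05,0,-0.01,0,0,0],
  [0,0,0,0,0,0],
])

```text
clock: 21.92
tcp_pos: [0.4806, 0.0857, 0.0334]
eef_rot: [0.007, 0.072, 0.997, -0.001]
force: [-11.8, 1.7, 0.5]
finger_gap: -0.0001
finger_force: 5.5
```

```bash
python3 f.py
```

```text
[[-10.8, 1.6, 0.2], [-11.7, 1.3, 1.1], [-10.8, 1.5, 1.7]] Fjig [-11.20944601  -0.13002871] 0.979140525383516 [-22.39304957  -2.904783  ] 0.033417012336134866 22.075
[ 0.0146 -0.0026 -0.9999] [ 0.2329743   1.77472017 -0.00204548]
```

Now a final trim to about 12 N, then hold for more than a second.

>>> send_rows([
  [-0.03,0,-0.02,0,0,0],
  [0,0,0,0,0,0],
  [0,0,0,0,0,0],
  [0,0,0,0,0,0],
  [0,0,0,0,0,0],
])

```text
clock: 22.7
tcp_pos: [0.4807, 0.0857, 0.0335]
eef_rot: [0.007, 0.072, 0.997, -0.001]
force: [-10.1, 2.0, 0.1]
finger_gap: 0.0
finger_force: 5.7
```

```bash
python3 f.py
```

```text
[[-10.9, 2.0, 0.2], [-11.0, 2.5, -0.3], [-11.6, 1.4, -0.4]] Fjig [-11.33076435   0.3742986 ] -0.1525658340119303 [-22.39986336  -2.91514524] 0.033446726802481966 22.85
[ 0.0139 -0.0025 -0.9999] [0.27663781 1.84511896 0.01069177]
```

>>> send_rows([
  [0,0,0,0,0,0],
  [0,0,0,0,0,0],
  [0,0,0,0,0,0],
  [0,0,0,0,0,0],
  [0,0,0,0,0,0],
])

```text
clock: 23.48
tcp_pos: [0.4806, 0.0857, 0.0334]
eef_rot: [0.007, 0.072, 0.997, -0.001]
force: [-12.0, 1.3, 0.0]
finger_gap: 0.0
finger_force: 5.7
```

>>> send_rows([
  [0,0,0,0,0,0],
  [0,0,0,0,0,0],
  [0,0,0,0,0,0],
  [0,0,0,0,0,0],
  [0,0,0,0,0,0],
])

```text
clock: 24.1
tcp_pos: [0.4806, 0.0857, 0.0334]
eef_rot: [0.007, 0.072, 0.997, -0.001]
force: [-11.2, 1.1, 0.9]
finger_gap: 0.0001
finger_force: 5.7
```

```bash
python3 f.py
```

```text
[[-10.9, 2.2, 0.7], [-10.6, 1.9, 0.7], [-11.6, 1.8, -0.1]] Fjig [-11.20713876   0.37164967] 0.41526600896952975 [-22.35825827  -2.9321258 ] 0.03347209059506061 24.25
[ 0.014  -0.0025 -0.9999] [0.23908574 1.83887951 0.01580984]
```

>>> send_rows([
  [-0.03,0,-0.01,0,0,0],
  [0,0,0,0,0,0],
  [0,0,0,0,0,0],
  [0,0,0,0,0,0],
  [0,0,0,0,0,0],
])

```text
clock: 24.88
tcp_pos: [0.4806, 0.0857, 0.0335]
eef_rot: [0.007, 0.072, 0.997, -0.001]
force: [-11.6, 1.9, 1.2]
finger_gap: -0.0001
finger_force: 6.0
```

>>> send_rows([
  [0,0,0,0,0,0],
  [0,0,0,0,0,0],
  [0,0,0,0,0,0],
  [0,0,0,0,0,0],
  [0,0,0,0,0,0],
])

```text
clock: 25.5
tcp_pos: [0.4806, 0.0857, 0.0334]
eef_rot: [0.007, 0.072, 0.997, -0.001]
force: [-11.1, 2.1, 0.7]
finger_gap: -0.0001
finger_force: 6.0
```

```bash
python3 f.py
```

```text
[[-12.6, 2.0, 0.2], [-12.4, 0.4, 0.3], [-12.0, 1.9, 1.2]] Fjig [-12.42309593  -0.32872608] 0.5591389953438005 [-22.38389344  -2.91154196] 0.03344885502858859 25.65
[ 0.0133 -0.0025 -0.9999] [ 0.25617436  1.99205789 -0.02229034]
```

>>> send_rows([
  [0,0,0,0,0,0],
  [0,0,0,0,0,0],
  [0,0,0,0,0,0],
  [0,0,0,0,0,0],
])

```text
clock: 26.15
tcp_pos: [0.4806, 0.0857, 0.0334]
eef_rot: [0.007, 0.072, 0.997, -0.001]
force: [-12.1, 1.9, -0.4]
finger_gap: -0.0002
finger_force: 6.0
```

>>> send_rows([
  [0.15,0,0,0,0,0],
  [0.2,0,0,0,0,0],
  [0.5,0,0,0,0,0],
  [1.5,0,0,0,0,0],
  [3,0,0,0,0,0],
])

```text
clock: 26.78
tcp_pos: [0.4349, 0.0924, 0.036]
eef_rot: [0.015, 0.072, 0.997, -0.001]
force: [-0.1, 0.1, 0.3]
finger_gap: -0.0002
finger_force: 0.0
```

>>> send_rows([
  [3,0,-2,0,0,0],
  [3,0,-4,0,0,0],
  [2,0,-4,0,0,0],
  [0,0,-3,0,0,0],
  [0,0,0,0,0,0],
])

```text
clock: 27.4
tcp_pos: [0.3534, 0.1045, 0.1662]
eef_rot: [0.017, 0.072, 0.997, -0.001]
force: [0.3, -0.2, -1.2]
finger_gap: -0.0002
finger_force: 0.0
```

```bash
python3 look.py t7; python3 - <<'E'
from h import *
im,P=shot("top")
for o in spotter.silhouettes("top","pipe"):
    q=P[o["region"]&(P[...,2]>.055)&(P[...,2]<.072)]; 
    if len(q)>10:
        c,rad=cv2.minEnclosingCircle((q[:,:2]*1000).astype(np.float32)); print(o["conf"],c,rad,jigf(np.array(c)/1000)*1000)
E
```

```text
tcp [-151.01892175   -2.58172096] 0.16622226673959073 Fjig [ 0.29711337 -0.17022048] -1.1719346409090905 27.4
0.81 (513.63427734375, 81.86310577392578) 21.267684936523438 [10.83346551 -2.00494129]
```

View pics/t7c.png

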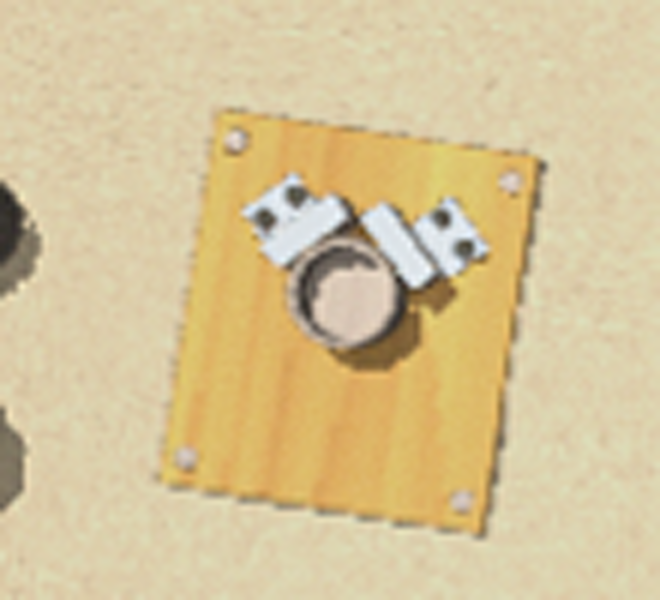

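The pipe stands upright at crop (348,292), touching both jaws with equal measured clearances, and the robot is clear. Handing in.

```bash
python3 -c "
from rig import order
print(order.hand_in())"
```

```text
the job is handed in; nothing more can be done
None
```

I stood the pipe on the bed and pushed it into the V against both jaws; it was pressed at 11–12 N for about 4 s (last 1.9 s near 12 N), left standing, and handed in at about 27 s. The verdict was not returned. The jaw forces, not measured directly, should be about 8–9 N each, and a first push at up to 11 N bore on the pipe's rim, so I backed off and pushed again lower.

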